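# Gather loose vial caps in the spout corner of a tote and hold it tilted

### The job

Lay the steel keeper bar across the little tote so that it rests level in both of its V saddles, and let go of it. Then take the tote by its arch handle, lift it well clear of the table and tilt it towards its cut-off spout corner until all four loose caps have slid together into that corner, with the keeper bar still in its saddles. Finish while holding the tote tilted like that in the air; do not put it down, and leave the other things on the table alone.

Things in the scene. Friction and masses are not known exactly. Their poses are not given: they have to be found in the camera images.
- tote_centre (a point): centre of the underside of the loose grey tote (0.26 kg), 190 mm (its x) by 140 mm (its y), z up; any heading. Walls 34 mm high, 4 thick; floor 4 thick. Its +x +y corner is cut off at 45 degrees (34 mm off each side), with a lower wall, 23 mm high, and a flared pour lip: the spout corner
- tote_handle (a point): centre of the bar of the tote's fixed steel arch handle; axes as the tote's. The bar runs along the tote's y, 14 mm wide (x) and 14 mm high, 138 mm free between its uprights. At tote x = -36 mm, y = 0, 98 mm above the underside. Pinch it from above across its width; the space round it and 85 mm below it is free
- tote_saddles (a point): midway between the tote's two steel V saddles, on the axis of a seated keeper bar; axes as the tote's. At tote x = 50 mm, y = 0, 42 mm above the underside. Saddles stand on the long walls, 68 mm to either side along y, 6 mm thick (y). Each V opens upward, 60 degrees between its faces, 21 mm wide at the mouth; mouth 52 mm, bottom 34 mm above the underside
- tote_spout (a point): point on the tote's inner floor at the middle of the inside of the cut-off spout wall; axes as the tote's; at tote x = 75 mm, y = 50 mm, 4 mm above the underside
- keeper_centre (a point): centre of the loose steel keeper bar on the table, 60 g. It runs along its own y: round, 8 mm diameter, 164 mm long. Square 16 mm collars, 4 mm thick, at both ends (inner faces 78 mm from the middle) go outside the saddles with 7 mm of play each way. In its middle a black grip block, 40 mm long, 14 wide, 14 high. Point: on the axis, 8 mm above the table. Either end may go to either saddle
- cap_1_centre (a point): centre of a loose metal vial cap, a flat disc 20 mm in diameter and 11.5 mm high, 10 g, lying in the tote; the four caps are alike. They slide on the tote floor once it is tilted by about 8 to 11 degrees; one that rubs along a wall on its way to the corner needs up to 20
- cap_2_centre (a point): centre of the second vial cap in the tote, like the first
- cap_3_centre (a point): centre of the third vial cap in the tote, like the first
- cap_4_centre (a point): centre of the fourth vial cap in the tote, like the first
- cartridge: bystander: white test cartridge with a round blue cap, 62 x 47 x 21 mm, loose on the table; leave alone. Origin at the centre of its underside
- marker: bystander: white marker pen with a black cap, 135 mm long, lying loose on the table; leave alone. Origin at the centre of its underside
- pad_box: bystander: small white carton, 60 x 96 x 28 mm, loose on the table; leave alone. Origin at the centre of its underside

How it is judged:
By the outcome, as a careful person would: the job done as asked, in the order asked, and still so for the second after the job is handed in, while the arm keeps its last pose, push and grip.
It also fails if it takes over 64 s, if anything falls off the work surface, if the arm or the gripper's body presses on something with over 40 N, if the wrist force passes 120 N, or if a joint passes its speed limit or range.

### The arm

A 7-joint arm with a two-finger parallel gripper is mounted at the origin on a cart in front of the work surface, level with it; the furniture and walls round the work are solid. World frame = base frame: x ahead of the robot, y to its left, z up, the work surface at z = 0. Lengths are in m, angles in rad, forces in N, time in s.
With the tool pointing down it reaches from about 0.375 to 0.925 m from the base axis. Payload 3.1 kg.
Tool frame: the origin (TCP) lies between the finger pads; the fingertips stand 14 mm ahead of it and the grasp point (between the pads) lies 5 mm behind it; x points along the fingers, y is the direction in which the jaws open and shut, and the axes are right-handed (so a half turn about x gives the same grasp; the last joint's range is limited). The gripper opens to 85 mm and grips with 20 to 120 N. Pads are 22 mm wide; open, the fingers measure 114 mm over their backs; the gripper's body (76 mm by 85 mm) begins 54 mm behind the grasp point. The pads swing forward as they close: fully open they stand 13 mm farther back than shut.
Start: joints at [1.163, 0.383, 0.044, 1.598, -0.018, 1.161, -0.05], TCP at [0.198, -0.619, 0.245] pointing down, gripper open.
Joint ranges: [-2.61, 2.61], [-0.41, 2.15], [-1.48, 1.57], [0, 2.5], [-1.57, 4.71], [0.05, 1.97], [-2.85, 2.85]. Speed limits (rad/s): [2.79, 2.79, 3.14, 3.14, 3.14, 3.14, 3.14].

### API

Orientations are given as a rotation vector (axis times angle).
In Python, from plant import robot, optics, job gives the robot as it stands.
- The arm moves only by the shell command python3 -m creep 'ROWS' [FORCE]. ROWS is JSON, a list of rows, each a list of 7 numbers: the shift along the world's x, y, z in m, then the turn, a rotation vector about the world's x, y, z in rad, then the closure, from -1 (fully open) to 1 (shut). In form: [[x, y, z, ax, ay, az, hand], ...]. A call has 1 to 20 rows; each row shifts and turns the commanded pose from where the row before left it; what a row does not reach is not made up. A row lasts 1/8 s, in which the tool goes at most 62.5 mm and 10.7 degrees, less where a joint would pass 70% of its speed; a pose out of reach is approached as far as the arm can. A call with a gripper value outside its range is refused whole. The fingers move at their own pace and stop on an object; FORCE is the grip in N (left out, the last holds). Time passes only in rows, so rows that do not move let the fingers close. It gives the time, the measured TCP pose, the force and the opening at its end, in the units of the state.
- robot.state(): the state, without advancing time (a new reading comes with each control period).
- optics.grab_frame(name): name is "scene" or "top" or "wrist"; returns (picture, depth): 384x512x3 uint8, red, green, blue; 384x512 float32, m along the optical axis (not along the pixel's ray), 0 where there is no reading.
- optics.camera_params(name): a dict with "intrinsics" (3x3 intrinsics, pixels), "k1" (the pictures are not rectified: a ray, as slopes to the right and down, at radius r is drawn at 1 + k1 r^2 times it, then the intrinsics apply), "extrinsics" (4x4, takes a point from world to camera coordinates). Camera axes: x right, y down, z forward; pixel columns grow to the right and rows downward; lengths in m; the calibration is good to about 2 mm. A picture is of the moment at which its call begins: read the wrist's pose just before it. camera_params takes no time and is no camera call; for the wrist camera it gives the pose at the moment of the call.
- job.job_done(): hands the job in, once; it reports no verdict.
The state is a dict: "time_s": time; "joint_pos": joint angles; "joint_vel": joint speeds; "tau": joint torques, N m; "tcp_pos": TCP position; "orientation": TCP orientation; "contact_force": force on the tool from outside, world axes, zero at the start; "ft_torque": the same for the moment, N m; "width": finger opening in m.
Only numpy, scipy, OpenCV 4.12 (cv2) and the standard library are available. Lean on these libraries where they do the work, as an engineer would, in place of code of your own. Each camera call takes 0.05 s, during which the arm holds its last target. There are 200 camera calls.

## Working session

There is one attempt and no reset: what is moved stays moved. The work goes in short steps, Python scripts to look and compute and a shell command to move; the robot and the scene stay as the last step left them, time stands still between calls to the robot, and variables do not carry over. Pictures are saved under pics/ and viewed, about 8 in all and at most 12, crops included, and the job is handed in when it is done.

```bash
mkdir -p pics; cat > h.py <<'E'
import numpy as np, cv2
from plant import robot, optics, job
def grab(n,f=None):
    p=optics.camera_params(n); im,d=optics.grab_frame(n)
    if f: cv2.imwrite('pics/'+f+'.png',im[:,:,::-1]); np.savez('pics/'+f+'.npz',im=im,d=d,K=p['intrinsics'],k1=p['k1'],E=p['extrinsics'])
    return im,d,p
def load(f):
    z=np.load('pics/'+f+'.npz'); return z['im'],z['d'],z['K'],float(z['k1']),z['E']
def ray(K,k1,u,v):
    K=np.array(K);q=np.array([(u-K[0,2])/K[0,0],(v-K[1,2])/K[1,1]]);s=q.copy()
    for _ in range(20): s=q/(1+k1*(s@s))
    return np.array([s[0],s[1],1])
def atz(f,u,v,z):
    im,d,K,k1,E=load(f);r=ray(K,k1,u,v);R=E[:3,:3];c=-R.T@E[:3,3];w=R.T@r
    return c+w*(z-c[2])/w[2]
def atd(f,u,v):
    im,d,K,k1,E=load(f);r=ray(K,k1,u,v)*d[int(round(v)),int(round(u))]
    return E[:3,:3].T@(r-E[:3,3])
def crop(f,g,u0,v0,u1,v1,s):
    im=load(f)[0][v0:v1,u0:u1,::-1];cv2.imwrite('pics/'+g+'.png',cv2.resize(im,None,fx=s,fy=s,interpolation=cv2.INTER_CUBIC))
E
python3 - <<'E'
from h import *
a=grab('top','top0');b=grab('scene','sc0')
print(robot.state()); print(a[2])
cv2.imwrite('pics/both.png',cv2.resize(a[0][:,:,::-1],(800,600)))
E
```

```text
{'time_s': 0.1, 'joint_pos': array([ 1.16318741,  0.38378389,  0.04383313,  1.59943228, -0.01789232,
        1.16120225, -0.0498882 ]), 'joint_vel': array([ 0.00020996, -0.00120253, -0.00038165, -0.00200487, -0.00065254,
       -0.00175923, -0.00066232]), 'tau': array([ 3.51287024e-03, -4.34723353e+01,  1.02933571e+00, -2.50453091e+01,
        1.06933457e-02,  5.41916364e-03, -7.43100173e-06]), 'tcp_pos': array([ 0.19791656, -0.61826364,  0.24398577]), 'orientation': array([ 2.05477594,  0.32352516, -2.05583253]), 'contact_force': array([ 0.24857086, -0.23167422,  0.22928269]), 'ft_torque': array([-0.02564569,  0.03773306, -0.04137554]), 'width': 0.08548434960336611}
{'intrinsics': array([[483.77648572,   0.        , 253.38953783],
       [  0.        , 483.77648572, 193.49944937],
       [  0.        ,   0.        ,   1.        ]]), 'k1': -0.1807347085118805, 'extrinsics': array([[-0.02490927, -0.99967149, -0.0060372 ,  0.05881383],
       [-0.9981405 ,  0.02520629, -0.05549943,  0.5557331 ],
       [ 0.05563337,  0.00464352, -0.99844047,  1.45892235],
       [ 0.        ,  0.        ,  0.        ,  1.        ]])}
```

View pics/both.png

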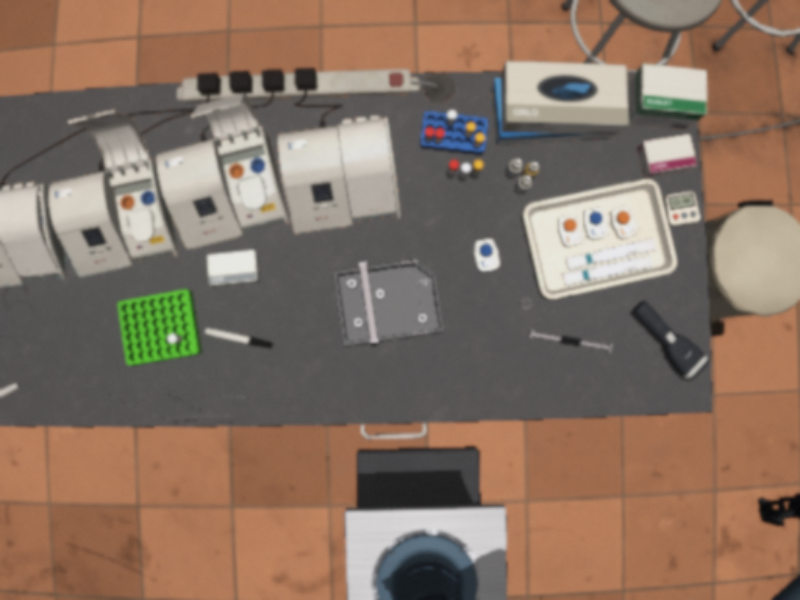

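The top view shows the tote around (390,302) of 800x600, with its spout corner at upper right (430,270) and its handle along (367,303). The keeper is at (571,341), the cartridge at (486,255), the carton at (232,267) and the marker at (238,338). I'll take an enlarged crop next.

```bash
python3 - <<'E'
from h import *
crop('top0','c1',200,150,400,240,4)
E
```

```text
(no output)
```

View pics/c1.png

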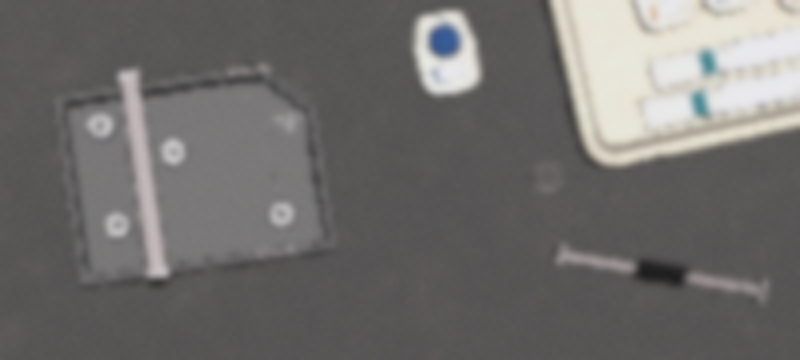

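The crop shows the handle from (130,74) to (157,273) and the saddles near (248,70) and (275,252). Keeper collars are at (562,255) and (767,292), with the block at (661,272). Caps are at (100,125), (173,151), (117,224) and (281,213).

```bash
python3 - <<'E'
from h import *
P=lambda u,v,z:atz('top0',200+(u+.5)/4-.5,150+(v+.5)/4-.5,z)
a,b=P(130,76,.105),P(156,271,.105);print('handle',a,b,(a+b)/2,np.degrees(np.arctan2(*(a-b)[1::-1])),np.linalg.norm(a-b))
s1,s2=P(248,70,.05),P(275,252,.05);print('sad',s1,s2,(s1+s2)/2,np.linalg.norm(s1-s2),np.degrees(np.arctan2(*(s1-s2)[1::-1])))
k1,k2=P(562,255,.008),P(767,292,.008);print('keep',k1,k2,(k1+k2)/2,np.linalg.norm(k1-k2),np.degrees(np.arctan2(*(k1-k2)[1::-1])))
print(P(661,271,.015))
from scipy.spatial.transform import Rotation as R
s=robot.state();print(R.from_rotvec(s['orientation']).as_matrix().round(3))
p=optics.camera_params('wrist');E=p['extrinsics'];print('wristcam',-E[:3,:3].T@E[:3,3],E[:3,:3].round(2),p['intrinsics'])
E
```

```text
handle [0.62517931 0.10376112 0.105     ] [0.484813  0.0883198 0.105    ] [0.55499615 0.09604046 0.105     ] 6.277712768348466 0.14121308637914656
sad [0.63338092 0.01813926 0.05      ] [0.49710024 0.0016077  0.05      ] [0.56524058 0.00987348 0.05      ] 0.1372797033967869 6.916486955585052
keep [ 0.48958886 -0.21998772  0.008     ] [ 0.45635158 -0.38008537  0.008     ] [ 0.47297022 -0.30003654  0.008     ] 0.1635113926464383 78.2716423930675
[ 0.47509243 -0.29524272  0.015     ]
[[-0.001  0.305 -0.952]
 [ 0.002 -0.952 -0.305]
 [-1.    -0.002  0.   ]]
wristcam [ 0.26237275 -0.59859392  0.3727876 ] [[ 0.3  -0.95 -0.  ]
 [-0.92 -0.29  0.27]
 [-0.26 -0.08 -0.96]] [[339.23228723   0.         262.46236976]
 [  0.         339.23228723 189.21968025]
 [  0.           0.           1.        ]]
```

```bash
python3 -m creep '[[0.034,0.04,-0.01,0,0,0.132,-1],[0.034,0.04,-0.01,0,0,0.132,-1],[0.034,0.04,-0.01,0,0,0.132,-1],[0.034,0.04,-0.01,0,0,0.132,-1],[0.034,0.04,-0.01,0,0,0.132,-1],[0.034,0.04,-0.01,0,0,0.132,-1],[0.034,0.04,-0.01,0,0,0.132,-1],[0.034,0.04,-0.01,0,0,0.132,-1],[0,0,0,0,0,0,-1],[0,0,0,0,0,0,-1]]' 60
python3 - <<'E'
from h import *
s=robot.state();print(s['tcp_pos'],s['orientation'],s['width'],s['joint_pos'].round(2))
grab('wrist','w1')
im=load('w1')[0];cv2.imwrite('pics/w1b.png',cv2.resize(im[:,:,::-1],(800,600)))
E
```

```text
time_s: 1.35
tcp_pos: [0.4696, -0.2992, 0.1648]
orientation: [1.358, 1.106, -1.36]
contact_force: [-1.3, -0.6, 0.2]
width: 0.0854
[ 0.46960573 -0.29916418  0.16477873] [ 1.3578351   1.10613282 -1.35971126] 0.08539224546329666 [ 0.77  0.32 -0.32  1.88  0.12  0.96  0.19]
```

View pics/w1b.png

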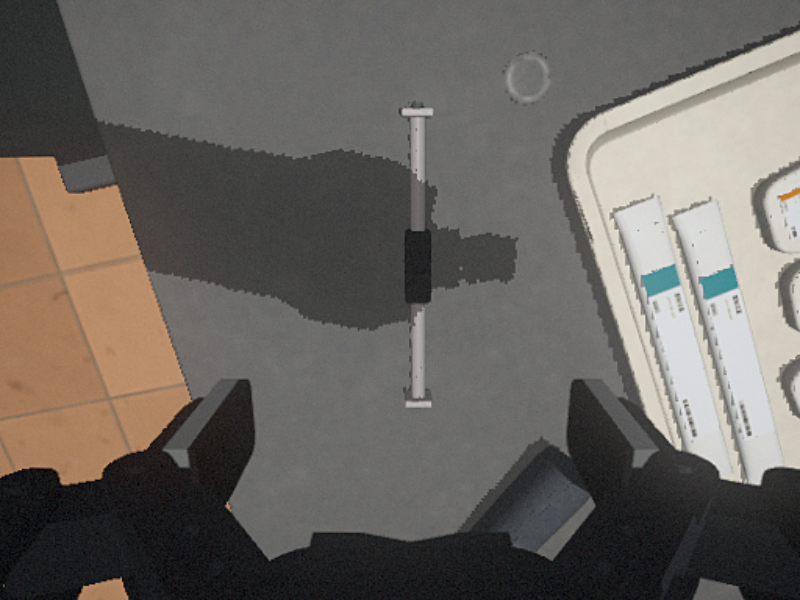

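The wrist view shows the keeper upright in the picture, with collars at (416,111) and (418,402) and the block centre at (418,266).

```bash
python3 - <<'E'
from h import *
P=lambda u,v,z:atz('w1',(u+.5)*.64-.5,(v+.5)*.64-.5,z)
a,b=P(416,111,.016),P(418,402,.016);print(a,b,(a+b)/2,np.linalg.norm(a-b),np.degrees(np.arctan2(*(a-b)[1::-1])));print(P(418,266,.015))
print(atd('w1',418*.64,266*.64))
from scipy.spatial.transform import Rotation as R
M=R.from_rotvec(robot.state()['orientation']).as_matrix();print(M.round(3),np.degrees(np.arctan2(M[1,1],M[0,1])))
E
```

```text
[ 0.48861042 -0.21631271  0.016     ] [ 0.45764131 -0.37235815  0.016     ] [ 0.47312587 -0.29433543  0.016     ] 0.1590888614756725 78.7748186268514
[ 0.47370272 -0.29399852  0.015     ]
[ 0.47384013 -0.29404517  0.01561935]
[[-0.001  0.979 -0.206]
 [-0.001 -0.206 -0.979]
 [-1.    -0.001  0.001]] -11.870712979615558
```

```bash
python3 -m creep '[[0.004,0.005,-0.04,0,0,0,-1],[0,0,-0.04,0,0,0,-1],[0,0,-0.04,0,0,0,-0.5],[0,0,-0.02,0,0,0,0],[0,0,-0.008,0,0,0,0.2],[0,0,0,0,0,0,1],[0,0,0,0,0,0,1],[0,0,0,0,0,0,1],[0,0,0,0,0,0,1],[0,0,0,0,0,0,1]]' 60
```

```text
time_s: 2.65
tcp_pos: [0.475, -0.2944, 0.0182]
orientation: [1.359, 1.104, -1.358]
contact_force: [-0.2, -0.1, 4.4]
width: 0.0119
```

```bash
python3 -m creep '[[0,0,0.02,0,0,0,1],[0,0,0.04,0,0,0,1],[0,0,0.06,0,0,0,1],[0,0,0.06,0,0,0,1],[0.0075,0.025,0,0,0,-0.105,1],[0.0075,0.025,0,0,0,-0.105,1],[0.0075,0.025,0,0,0,-0.105,1],[0.0075,0.025,0,0,0,-0.105,1],[0.0075,0.025,0,0,0,-0.105,1],[0.0075,0.025,0,0,0,-0.105,1],[0.0075,0.025,0,0,0,-0.105,1],[0.0075,0.025,0,0,0,-0.105,1],[0.0075,0.025,0,0,0,-0.105,1],[0.0075,0.025,0,0,0,-0.105,1],[0.0075,0.025,0,0,0,-0.105,1],[0.0075,0.025,0,0,0,-0.1,1],[0,0,0,0,0,0,1],[0,0,0,0,0,0,1]]'
python3 - <<'E'
from h import *
s=robot.state();print(s['tcp_pos'],s['orientation'],s['width'],s['joint_pos'].round(2))
grab('wrist','w2')
im=load('w2')[0];cv2.imwrite('pics/w2b.png',cv2.resize(im[:,:,::-1],(800,600)))
E
```

```text
time_s: 4.9
tcp_pos: [0.5638, 0.0047, 0.1976]
orientation: [2.163, 0.119, -2.164]
contact_force: [0.3, -0.2, -0.7]
width: 0.0119
[0.56376542 0.00469948 0.19756017] [ 2.16317911  0.11940397 -2.16391347] 0.01190503893973494 [ 0.21  0.29 -0.34  1.84  0.11  1.03 -1.64]
```

View pics/w2b.png

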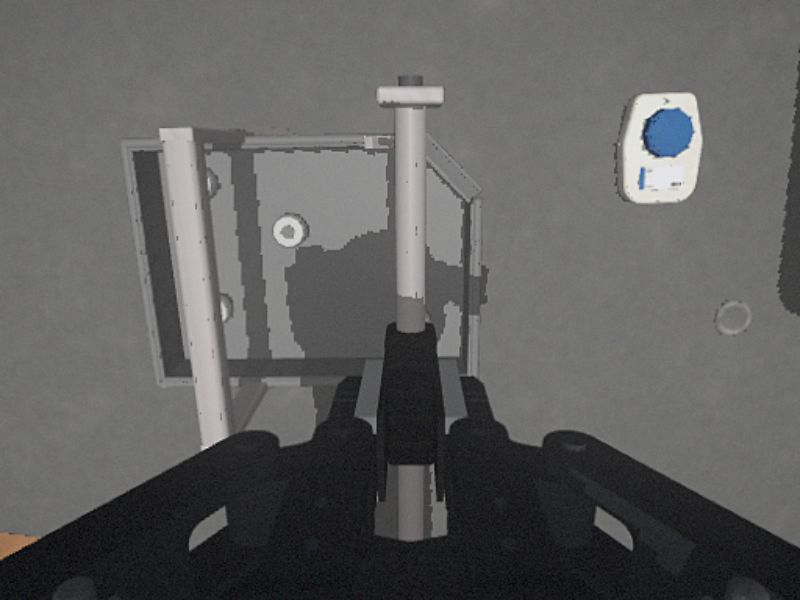

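The wrist view shows the bar held square with its far collar at (410,96). The tote's -x corners are at (122,142) and (162,383), the handle's far end is at (178,135) and the far saddle is partly visible at about (366..395,142).

```bash
python3 - <<'E'
from h import *
P=lambda u,v,z:atz('w2',(u+.5)*.64-.5,(v+.5)*.64-.5,z)
D=lambda u,v:atd('w2',u*.64,v*.64)
ang=lambda a,b:np.degrees(np.arctan2(*(a-b)[1::-1]))
a,b=P(122,142,.034),P(162,383,.034);print('-x wall',a,b,np.linalg.norm(a-b),ang(a,b))
t=np.radians(ang(a,b));Y=np.array([np.cos(t),np.sin(t),0]);X=np.array([Y[1],-Y[0],0])
m=(a+b)/2;print('saddles from walls',m+X*.145)
h=[D(182,160),D(205,360)];print('handle pts',h,ang(*h))
h=[(P(165,160,.105)+P(199,160,.105))/2,(P(192,360,.105)+P(222,360,.105))/2];print('handle pts',h,ang(*h), [x+X*.086 for x in h])
print('saddle bits',D(370,142),D(382,143),D(391,143))
print('+x wall', P(470,192,.034),P(480,192,.034),P(480,192,.034)-m)
k=D(411,130),D(411,270);print('keeper',k,ang(*k),D(411,96),D(411,380))
from scipy.spatial.transform import Rotation as R
M=R.from_rotvec(robot.state()['orientation']).as_matrix();print(np.degrees(np.arctan2(M[1,1],M[0,1])))
E
```

```text
-x wall [0.61733458 0.16535973 0.034     ] [0.47806166 0.14581149 0.034     ] 0.1406381169480243 7.989795775426309
saddles from walls [0.56785265 0.01199315 0.034     ]
handle pts [array([0.61592014, 0.10317192, 0.10533439]), array([0.52895757, 0.09312586, 0.10536757])] 6.589692427418497
handle pts [array([0.61599884, 0.10343622, 0.105     ]), array([0.5290126 , 0.09249034, 0.105     ])] 7.172101308505364 [array([0.62795256, 0.01827104, 0.105     ]), array([0.54096632, 0.00732515, 0.105     ])]
saddle bits [0.63105108 0.03156182 0.05037217] [0.63123016 0.02583784 0.0443123 ] [0.63175467 0.02150206 0.03697718]
+x wall [ 0.61105795 -0.02353456  0.034     ] [ 0.61166697 -0.02894666  0.034     ] [ 0.06396885 -0.18453228  0.        ]
keeper (array([0.63493486, 0.01168105, 0.19097891]), array([0.60020509, 0.00781528, 0.19174117])) 6.3514434822184915 [0.64236457 0.0125206  0.19558986] [0.57059024 0.00452414 0.19469756]
-83.70229465042033
```

```bash
python3 -m creep '[[0.003,0.0068,-0.02,0,0,0.009,1],[0,0,-0.04,0,0,0,1],[0,0,-0.04,0,0,0,1],[0,0,-0.02,0,0,0,1],[0,0,-0.01,0,0,0,1],[0,0,0,0,0,0,1],[0,0,0,0,0,0,1]]'
python3 - <<'E'
from h import *
s=robot.state();print(s['tcp_pos'],s['contact_force'])
grab('wrist','w3');grab('scene','sc3')
a=cv2.resize(load('w3')[0][:360,:,::-1],(512*3//2,540));cv2.imwrite('pics/w3b.png',a)
E
```

```text
time_s: 5.82
tcp_pos: [0.5686, 0.0129, 0.0687]
orientation: [2.163, 0.129, -2.156]
contact_force: [-0.8, 0.6, 0.8]
width: 0.0125
[0.56862009 0.01285004 0.06869185] [-0.75797563  0.62602306  0.82567292]
```

View pics/w3b.png

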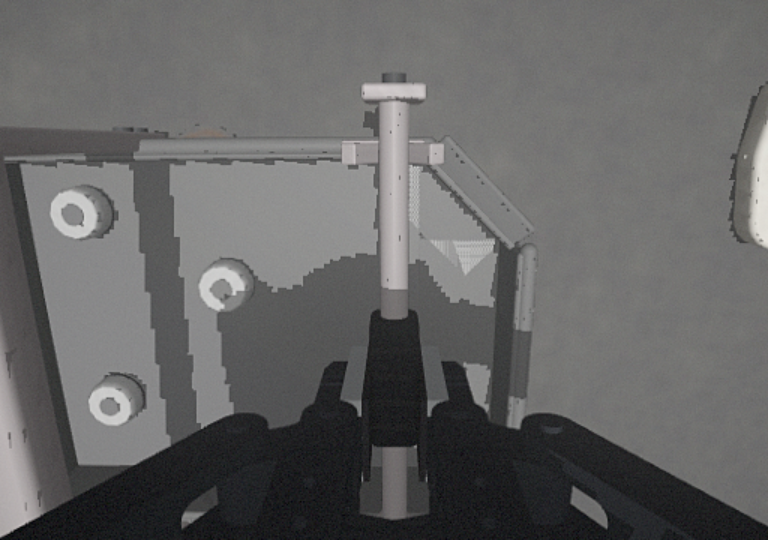

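The bar (394) is centred over the far saddle (343–443 px). The collar's inner face is about 8 mm outside the saddle, against 7 mm nominal, so I'll lower the bar and release it.

```bash
python3 -m creep '[[-0.001,0,-0.008,0,0,0,1],[0,0,-0.006,0,0,0,1],[0,0,-0.0015,0,0,0,1],[0,0,0,0,0,0,1]]'
python3 -m creep '[[0,0,0,0,0,0,0.4],[0,0,0,0,0,0,0.1],[0,0,0,0,0,0,0.1],[0,0,0,0,0,0,0.1],[0,0,0.03,0,0,0,0.1],[0,0,0.04,0,0,0,0],[0,0,0.05,0,0,0,0],[-0.005,0.015,0.04,0,0,0,-0.5],[-0.005,0.02,0,0,0,0,-0.7],[0,0,0,0,0,0,-0.7]]'
python3 - <<'E'
from h import *
s=robot.state();print(s['tcp_pos'],s['joint_pos'].round(2))
grab('wrist','w4')
im=load('w4')[0];cv2.imwrite('pics/w4b.png',cv2.resize(im[:,:,::-1],(800,600)))
E
```

```text
time_s: 6.42
tcp_pos: [0.5658, 0.0129, 0.052]
orientation: [2.158, 0.13, -2.161]
contact_force: [-0.8, 0.0, 3.6]
width: 0.0121
time_s: 7.68
tcp_pos: [0.5559, 0.05, 0.2124]
orientation: [2.159, 0.135, -2.157]
contact_force: [-0.1, 0.6, -0.6]
width: 0.0727
[0.55590675 0.05000563 0.21243332] [ 0.16  0.27 -0.38  1.84  0.11  1.05 -1.7 ]
```

View pics/w4b.png

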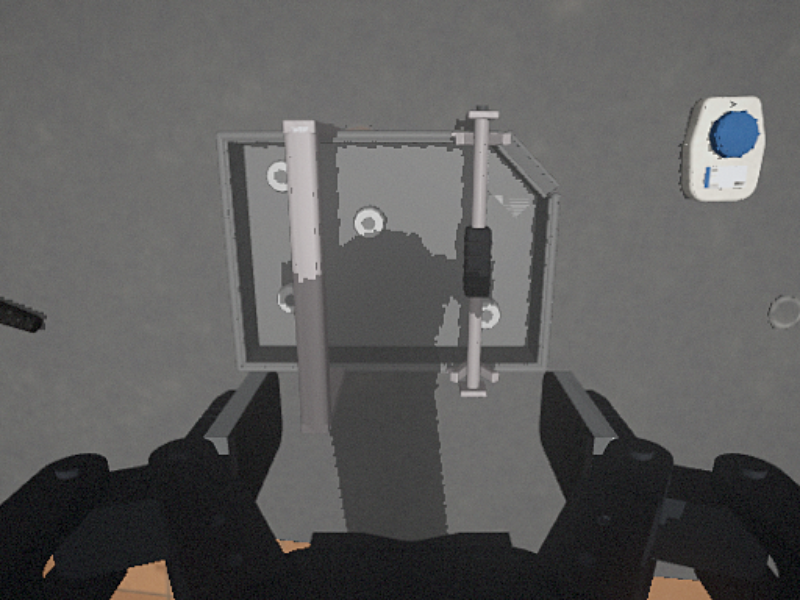

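Both saddles hold the bar, the far one near (482,138) and the near one at (475,377), with the collars outside them. I'll check that it is level by depth and locate the handle, whose far end is at (300,128) and near end at (315,432).

```bash
python3 - <<'E'
from h import *
D=lambda u,v:atd('w4',u*.64,v*.64)
for q in [(481,160),(480,210),(475,318),(474,352),(480,260)]: print('bar',D(*q).round(4))
ang=lambda a,b:np.degrees(np.arctan2(*(a-b)[1::-1]))
P=lambda u,v,z:atz('w4',(u+.5)*.64-.5,(v+.5)*.64-.5,z)
a,b=P(299.5,122,.105),P(315,433,.105)
print('handle',a,b,(a+b)/2,np.linalg.norm(a-b),ang(a,b),D(300,150),D(313,400))
w1,w2=P(219,134,.034),P(238,371,.034);print('wall',w1,w2,ang(w1,w2))
from scipy.spatial.transform import Rotation as R
M=R.from_rotvec(robot.state()['orientation']).as_matrix();print(np.degrees(np.arctan2(M[1,1],M[0,1])))
E
```

```text
bar [0.6211 0.0187 0.0456]
bar [0.5944 0.0152 0.0462]
bar [0.532  0.0082 0.0463]
bar [0.5112 0.0056 0.0472]
bar [0.567  0.0111 0.0487]
handle [0.62771901 0.10586404 0.105     ] [0.48044401 0.08823181 0.105     ] [0.55408151 0.09704793 0.105     ] 0.1483267374596819 6.827136321735196 [0.61606897 0.10480471 0.10447314] [0.49829866 0.09039294 0.1048091 ]
wall [0.61751915 0.16482431 0.034     ] [0.47527811 0.14893106 0.034     ] 6.375478801014176
-83.01922498334798
```

The bar top reads about 46 mm at both ends, so it is seated level (42+4 expected). Next I'll grasp the handle.

```bash
python3 -m creep '[[-0.002,0.0465,0,0,0,-0.005,-1],[0,0,-0.03,0,0,0,-1],[0,0,-0.04,0,0,0,-1],[0,0,-0.035,0,0,0,-1],[0,0,-0.017,0,0,0,-0.5],[0,0,0,0,0,0,0],[0,0,0,0,0,0,0.4],[0,0,0,0,0,0,1],[0,0,0,0,0,0,1],[0,0,0,0,0,0,1],[0,0,0,0,0,0,1]]' 110
python3 -m creep '[[0,0,0.005,0,0,0,1],[0,0,0.01,0,0,0,1],[0,0,0.015,0,0,0,1],[0,0,0.02,0,0,0,1],[0,0,0.025,0,0,0,1],[0,0,0.025,0,0,0,1],[0,0,0.025,0,0,0,1],[0,0,0.025,0,0,0,1],[0,0,0.02,0,0,0,1],[0,0,0.01,0,0,0,1],[0,0,0.005,0,0,0,1],[0,0,0,0,0,0,1]]'
python3 - <<'E'
from h import *
s=robot.state();print(s['tcp_pos'],s['joint_pos'].round(2),s['ft_torque'].round(2))
grab('wrist','w5')
im=load('w5')[0];cv2.imwrite('pics/w5b.png',cv2.resize(im[:,:,::-1],(800,600)))
E
```

```text
time_s: 9.1
tcp_pos: [0.5559, 0.0952, 0.0919]
orientation: [2.167, 0.126, -2.158]
contact_force: [-0.8, 1.3, 7.0]
width: 0.0119
time_s: 10.6
tcp_pos: [0.554, 0.0942, 0.2747]
orientation: [2.162, 0.124, -2.162]
contact_force: [-0.5, 0.0, -3.4]
width: 0.012
[0.55396679 0.0941984  0.27465182] [ 0.12  0.22 -0.41  1.76  0.09  1.18 -1.78] [0.1  0.04 0.02]
```

View pics/w5b.png

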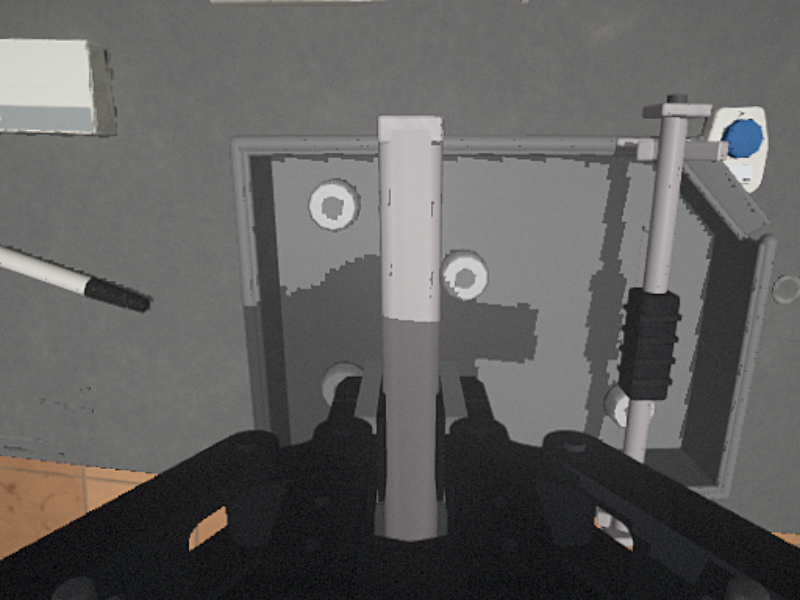

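```bash
python3 -m creep '[[0,0,0.003,0.008,0.0102,0,1],[0,0,0.003,0.008,0.0102,0,1],[0,0,0.003,0.008,0.0102,0,1],[0,0,0.003,0.008,0.0102,0,1],[0,0,0.003,0.008,0.0102,0,1],[0,0,0.003,0.008,0.0102,0,1],[0,0,0.003,0.008,0.0102,0,1],[0,0,0.003,0.008,0.0102,0,1],[0,0,0.003,0.008,0.0102,0,1],[0,0,0.003,0.008,0.0102,0,1],[0,0,0.003,0.008,0.0102,0,1],[0,0,0.003,0.008,0.0102,0,1],[0,0,0.003,0.008,0.0102,0,1],[0,0,0.003,0.008,0.0102,0,1],[0,0,0.003,0.008,0.0102,0,1],[0,0,0.003,0.008,0.0102,0,1],[0,0,0,0.008,0.0102,0,1],[0,0,0,0.008,0.0102,0,1],[0,0,0,0.008,0.0102,0,1],[0,0,0,0.008,0.0102,0,1]]' 110
python3 -m creep '[[0,0,0,0.008,0.0102,0,1],[0,0,0,0.008,0.0102,0,1],[0,0,0,0.008,0.0102,0,1],[0,0,0,0.008,0.0102,0,1],[0,0,0,0.008,0.0102,0,1],[0,0,0,0.008,0.0102,0,1],[0,0,0,0.008,0.0102,0,1],[0,0,0,0.008,0.0102,0,1],[0,0,0,0.008,0.0102,0,1],[0,0,0,0.008,0.0102,0,1],[0,0,0,0.008,0.0102,0,1],[0,0,0,0.008,0.0102,0,1],[0,0,0,0.008,0.0102,0,1],[0,0,0,0.008,0.0102,0,1],[0,0,0,0.008,0.0102,0,1],[0,0,0,0.008,0.0102,0,1],[0,0,0,0,0,0,1],[0,0,0,0,0,0,1],[0,0,0,0,0,0,1],[0,0,0,0,0,0,1]]'
python3 - <<'E'
from h import *
from scipy.spatial.transform import Rotation as R
s=robot.state();M=R.from_rotvec(s['orientation']).as_matrix();print(s['tcp_pos'],s['joint_pos'].round(2),M[:,0],np.degrees(np.arccos(-M[2,0])))
grab('wrist','w6');grab('top','t6');grab('scene','s6')
im=load('w6')[0];cv2.imwrite('pics/w6b.png',cv2.resize(im[:,:,::-1],(800,600)))
E
```

```text
time_s: 13.15
tcp_pos: [0.5542, 0.0942, 0.3226]
orientation: [-1.957, -0.313, 2.384]
contact_force: [0.2, 0.0, -2.9]
width: 0.0123
time_s: 15.65
tcp_pos: [0.5541, 0.0944, 0.3229]
orientation: [-1.699, -0.445, 2.437]
contact_force: [-0.3, 0.4, -3.1]
width: 0.0123
[0.55414748 0.09438303 0.32286565] [ 0.23  0.41 -0.4   1.49 -0.18  1.59 -1.6 ] [-0.35386371  0.27760337 -0.89314996] 26.72822233405338
```

View pics/w6b.png

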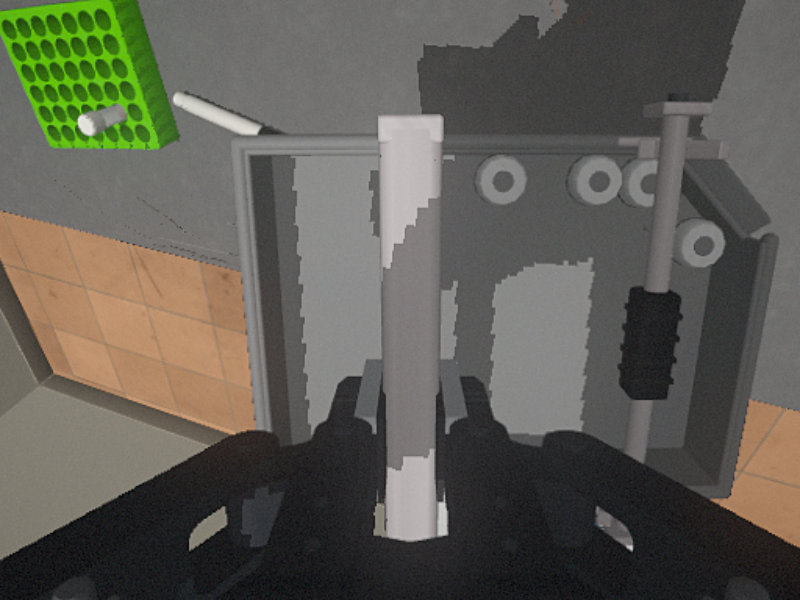

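Tilt is 26.7°, the bar is seated, and three caps are at the corner at (597,180), (650,182) and (700,243). The fourth, at (500,180), is still rubbing along the +y wall, so I'll add tilt towards +x to bring it down.

```bash
python3 -m creep '[[0,0,0,0.014,0.002,0,1],[0,0,0,0.014,0.002,0,1],[0,0,0,0.014,0.002,0,1],[0,0,0,0.014,0.002,0,1],[0,0,0,0.014,0.002,0,1],[0,0,0,0.014,0.002,0,1],[0,0,0,0.014,0.002,0,1],[0,0,0,0.014,0.002,0,1],[0,0,0,0.014,0.002,0,1],[0,0,0,0.014,0.002,0,1],[0,0,0,0,0,0,1],[0,0,0,0,0,0,1],[0,0,0,0,0,0,1],[0,0,0,0,0,0,1],[0,0,0,0,0,0,1],[0,0,0,0,0,0,1],[0,0,0,0,0,0,1],[0,0,0,0,0,0,1]]'
python3 - <<'E'
from h import *
from scipy.spatial.transform import Rotation as R
s=robot.state();M=R.from_rotvec(s['orientation']).as_matrix();print(s['tcp_pos'],s['joint_pos'].round(2),M[:,0],np.degrees(np.arccos(-M[2,0])))
grab('wrist','w7');crop('w7','w7b',230,60,512,330,2.1)
E
```

```text
time_s: 18.05
tcp_pos: [0.5542, 0.0942, 0.3228]
orientation: [-1.617, -0.597, 2.36]
contact_force: [-0.0, 0.1, -4.4]
width: 0.0124
[0.55417131 0.09423061 0.32277452] [ 0.29  0.43 -0.41  1.5  -0.29  1.6  -1.51] [-0.3713508   0.39906609 -0.83835842] 33.03282334111462
```

View pics/w7b.png

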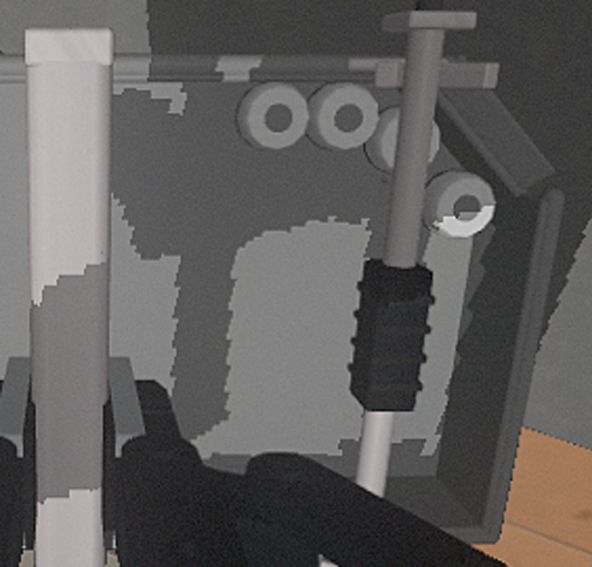

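All four caps now touch in a row round the corner, at (272,117), (345,117), (403,138) and (460,205) in the crop. I'll compute how far each is from the spout point.

```bash
cat > caps.py <<'E'
import sys
from h import *
from scipy.spatial.transform import Rotation as R
def caps(f,pts,s):
    # tote frame from tool: tool y=tote x, tool x=-tote z ; handle bar at grasp, fit offset with spout/bar depth
    M=R.from_rotvec(s['orientation']).as_matrix()
    X,Z=M[:,1],-M[:,0];Y=np.cross(Z,X);T=np.stack([X,Y,Z])
    im,d,K,k1,E=load(f);c=-E[:3,:3].T@E[:3,3]
    hb=s['tcp_pos']+Z*.006          # handle bar centre
    o=hb-X*(-.036)-Z*.098
    for u,v in pts:
        uu,vv=230+u/2.1,60+v/2.1
        w=E[:3,:3].T@ray(K,k1,uu,vv)
        k=((.0155)-(c-o)@Z)/(w@Z);p=T@(c+w*k-o)
        print((u,v),(p*1000).round(0),'dist to spout',round(1000*np.hypot(p[0]-.075,p[1]-.05)),'depth',(T@(atd(f,uu,vv)-o)*1000).round(0))
E
python3 - <<'E'
from caps import *
caps('w7',[(272,117),(345,117),(403,138),(460,205),(415,80),(415,240)],robot.state())
E
```

```text
(272, 117) [22. 55. 16.] dist to spout 53 depth [22. 55. 16.]
(345, 117) [43. 55. 15.] dist to spout 32 depth [43. 55. 17.]
(403, 138) [61. 49. 16.] dist to spout 14 depth [47. 52. 45.]
(460, 205) [80. 30. 15.] dist to spout 21 depth [80. 30. 16.]
(415, 80) [62. 66. 15.] dist to spout 20 depth [47. 66. 46.]
(415, 240) [68. 19. 16.] dist to spout 31 depth [53. 26. 45.]
```

The farthest cap is queued on the +y wall, 53 mm from the spout. I'll briefly swing the tilt towards +x so the queue shifts round the corner, then swing it back for a tighter cluster.

```bash
python3 - <<'E'
from h import *
from scipy.spatial.transform import Rotation as R
M=R.from_rotvec(robot.state()['orientation']).as_matrix()
X,Z=M[:,1],-M[:,0];Y=np.cross(Z,X);print('X',X,'slopes deg x,y',np.degrees(np.arcsin([-X[2],-Y[2]])))
E
python3 -m creep '[[0,0,0,0.003,-0.0152,-0.0075,1],[0,0,0,0.003,-0.0152,-0.0075,1],[0,0,0,0.003,-0.0152,-0.0075,1],[0,0,0,0.003,-0.0152,-0.0075,1],[0,0,0,0.003,-0.0152,-0.0075,1],[0,0,0,0.003,-0.0152,-0.0075,1],[0,0,0,0.003,-0.0152,-0.0075,1],[0,0,0,0.003,-0.0152,-0.0075,1],[0,0,0,0.003,-0.0152,-0.0075,1],[0,0,0,0.003,-0.0152,-0.0075,1],[0,0,0,0.003,-0.0152,-0.0075,1],[0,0,0,0.003,-0.0152,-0.0075,1],[0,0,0,0.003,-0.0152,-0.0075,1],[0,0,0,0.003,-0.0152,-0.0075,1],[0,0,0,0.003,-0.0152,-0.0075,1],[0,0,0,0.003,-0.0152,-0.0075,1],[0,0,0,0.003,-0.0152,-0.0075,1],[0,0,0,0.003,-0.0152,-0.0075,1],[0,0,0,0,0,0,1],[0,0,0,0,0,0,1]]'
python3 - <<'E'
from h import *
from scipy.spatial.transform import Rotation as R
s=robot.state();M=R.from_rotvec(s['orientation']).as_matrix()
X,Z=M[:,1],-M[:,0];Y=np.cross(Z,X);print('X',X,'slopes deg x,y',np.degrees(np.arcsin([-X[2],-Y[2]])),s['joint_pos'].round(2))
grab('wrist','w8');crop('w8','w8b',230,60,512,330,2.1)
E
```

```text
X [ 0.04779044 -0.89352946 -0.44645401] slopes deg x,y [26.5164036  18.22289175]
time_s: 20.6
tcp_pos: [0.5542, 0.0942, 0.3228]
orientation: [-1.907, -0.576, 2.027]
contact_force: [0.5, 0.2, -3.8]
width: 0.0122
X [ 0.05526383 -0.87530026 -0.48041167] slopes deg x,y [28.71229202  2.26705302] [ 0.38  0.25 -0.42  1.71 -0.41  1.3  -1.4 ]
```

View pics/w8b.png

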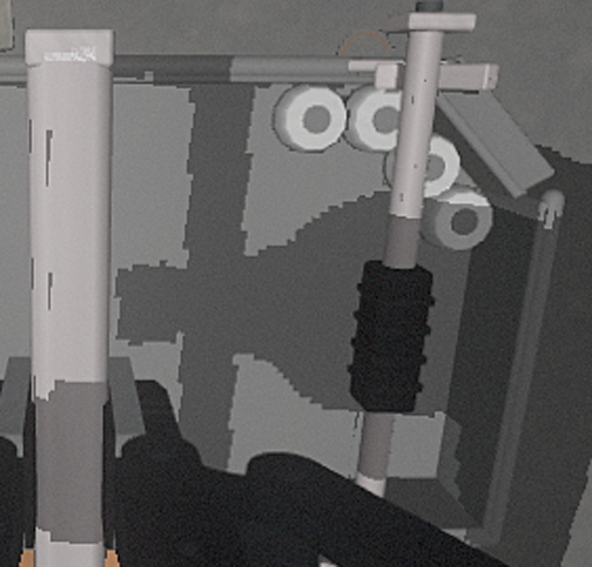

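The queue has moved about 10 mm round the corner, to (308,117), (378,118), (428,165) and (457,217), and the bar is still seated. I'll go a little farther, then swing back to the spout direction.

```bash
python3 -m creep '[[0,0,0,0.001,-0.0152,-0.008,1],[0,0,0,0.001,-0.0152,-0.008,1],[0,0,0,0.001,-0.0152,-0.008,1],[0,0,0,0.001,-0.0152,-0.008,1],[0,0,0,0.001,-0.0152,-0.008,1],[0,0,0,0.001,-0.0152,-0.008,1],[0,0,0,0,0,0,1],[0,0,0,0,0,0,1],[0,0,0,0,0,0,1],[0,0,0,0,0,0,1]]'
python3 -m creep '[[0,0,0,-0.001,0.0185,0.0095,1],[0,0,0,-0.001,0.0185,0.0095,1],[0,0,0,-0.001,0.0185,0.0095,1],[0,0,0,-0.001,0.0185,0.0095,1],[0,0,0,-0.001,0.0185,0.0095,1],[0,0,0,-0.001,0.0185,0.0095,1],[0,0,0,-0.001,0.0185,0.0095,1],[0,0,0,-0.001,0.0185,0.0095,1],[0,0,0,-0.001,0.0185,0.0095,1],[0,0,0,-0.001,0.0185,0.0095,1],[0,0,0,-0.001,0.0185,0.0095,1],[0,0,0,-0.001,0.0185,0.0095,1],[0,0,0,-0.001,0.0185,0.0095,1],[0,0,0,-0.001,0.0185,0.0095,1],[0,0,0,-0.001,0.0185,0.0095,1],[0,0,0,-0.001,0.0185,0.0095,1],[0,0,0,-0.001,0.0185,0.0095,1],[0,0,0,-0.001,0.0185,0.0095,1],[0,0,0,0,0,0,1],[0,0,0,0,0,0,1]]'
python3 -m creep '[[0,0,0,0,0,0,1],[0,0,0,0,0,0,1],[0,0,0,0,0,0,1],[0,0,0,0,0,0,1],[0,0,0,0,0,0,1],[0,0,0,0,0,0,1],[0,0,0,0,0,0,1],[0,0,0,0,0,0,1]]'
python3 - <<'E'
from h import *
from scipy.spatial.transform import Rotation as R
s=robot.state();M=R.from_rotvec(s['orientation']).as_matrix()
X,Z=M[:,1],-M[:,0];Y=np.cross(Z,X);print('X',X,'slopes deg x,y',np.degrees(np.arcsin([-X[2],-Y[2]])),np.degrees(np.arccos(Z[2])))
grab('wrist','w9');crop('w9','w9b',230,60,512,330,2.1)
E
```

```text
time_s: 21.9
tcp_pos: [0.5543, 0.0943, 0.3227]
orientation: [-1.998, -0.552, 1.916]
contact_force: [-0.6, 0.4, -3.8]
width: 0.0122
time_s: 24.4
tcp_pos: [0.5542, 0.0943, 0.3228]
orientation: [-1.635, -0.632, 2.3]
contact_force: [-0.2, 0.1, -3.4]
width: 0.0123
time_s: 25.4
tcp_pos: [0.5542, 0.0942, 0.3228]
orientation: [-1.635, -0.632, 2.3]
contact_force: [0.2, 0.1, -3.4]
width: 0.0119
X [ 0.04628099 -0.87492501 -0.4820418 ] slopes deg x,y [28.81884049 16.07097245] 33.77106261082515
```

View pics/w9b.png

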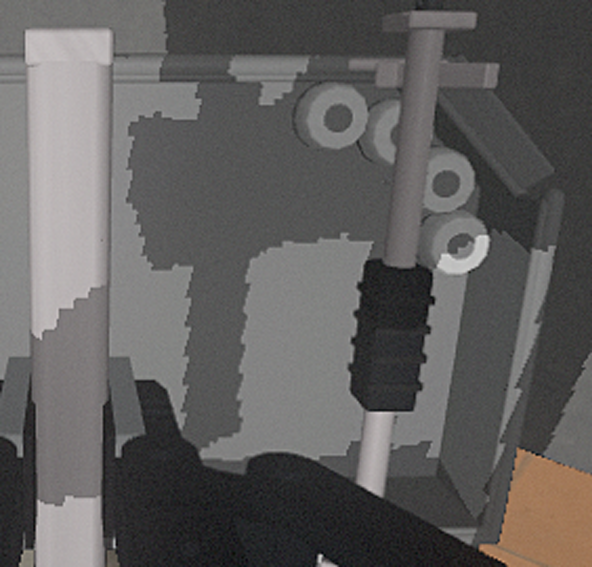

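The caps are now at (330,117), (395,132), (443,180) and (458,242), wrapped tightly round the spout wall, and the bar is still in its saddles. I'll check distances and stillness, then hand in.

```bash
python3 -m creep '[[0,0,0,0,0,0,1],[0,0,0,0,0,0,1],[0,0,0,0,0,0,1],[0,0,0,0,0,0,1]]'
python3 - <<'E'
from caps import *
s=robot.state();caps('w9',[(330,117),(395,132),(443,180),(458,242),(415,90),(400,245)],s)
grab('wrist','w10');a,b=load('w9')[0],load('w10')[0]
print('diff crop',np.abs(a[60:300,330:500].astype(int)-b[60:300,330:500]).mean(), (np.abs(a[60:300,330:500].astype(int)-b[60:300,330:500]).max(2)>40).sum())
E
```

```text
time_s: 25.95
tcp_pos: [0.5542, 0.0943, 0.3228]
orientation: [-1.635, -0.632, 2.3]
contact_force: [-0.6, -0.7, -3.6]
width: 0.0121
(330, 117) [39. 55. 15.] dist to spout 37 depth [39. 55. 16.]
(395, 132) [58. 51. 16.] dist to spout 17 depth [58. 51. 16.]
(443, 180) [74. 37. 16.] dist to spout 13 depth [74. 37. 16.]
(458, 242) [81. 19. 15.] dist to spout 32 depth [81. 19. 16.]
(415, 90) [62. 63. 16.] dist to spout 18 depth [48. 63. 45.]
(400, 245) [64. 18. 15.] dist to spout 34 depth [49. 25. 46.]
diff crop 3.414281045751634 17
```

```bash
python3 -c "
from plant import job; print(job.job_done())"
```

```text
the job is handed in; nothing more can be done
None
```

The job is handed in at about 26 s: the arm is holding the tote tilted in the air, with the keeper bar in its saddles and all four caps in the spout corner.

- **Keeper bar:** I laid it in both V saddles and let go. Depth readings before the lift put its top at about 46 mm at both ends, so it was level. It still read 45–46 mm at x 48–49 mm in the tote after the final tilt.
- **Lift and tilt:** I gripped the handle at 110 N and lifted the tote to a TCP height of 0.32 m. It is tilted about 34° towards the spout, 29° along x and 16° along y.
- **Caps:** On the first tilt one cap lagged along the +y wall, 53 mm from the spout. Swinging the tilt briefly towards +x and back closed them up. They now touch in a row round the corner, 13, 17, 32 and 37 mm from the spout point.
- **Stillness:** Two wrist pictures about half a second apart showed no noticeable movement.
- **Bystanders:** The arm kept clear of the cartridge, marker and carton, but I took no final picture of the table to confirm they stayed put.
- **Disagreement:** The gripper opening read about 12 mm on the 14 mm parts, but both grips held without slipping.

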